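# Drive the stuck anvil out of a pellet die

### The arm

A 7-joint arm with a two-finger parallel gripper is mounted at the origin on a cart in front of the work surface, level with it; the furniture and walls round the work are solid. World frame = base frame: x ahead of the robot, y to its left, z up, the work surface at z = 0. Lengths are in m, angles in rad, forces in N, time in s.
With the tool pointing down it reaches from about 0.4 to 0.85 m from the base axis. Payload 4.5 kg.
Tool frame: the origin (TCP) lies midway between the tips of the shut fingers; the grasp point (between the pads) lies 19 mm behind it; z points along the fingers, y is the line along which they close (so a half turn about z gives the same grasp; the last joint's range is limited). The gripper opens to 88 mm and grips with 3 to 60 N. Pads are 18 mm wide; open, the fingers measure 123 mm over their backs; the gripper's body (75 mm by 187 mm) begins 45 mm behind the grasp point.
Start: joints at [1.344, 0.689, -0.195, 1.565, 0.157, 0.902, -0.215], TCP at [0.161, -0.604, 0.239] pointing down, gripper open.
Joint ranges: [-3.01, 3.01], [-0.46, 2.08], [-1.47, 1.51], [0.13, 2.56], [-1, 4.14], [0.04, 2.09], [-2.66, 2.66]. Speed limits (rad/s): [2.57, 2.57, 3.14, 3.14, 3.14, 3.14, 3.14].

### API

Orientations are given as a unit quaternion [x, y, z, w].
In Python, from plant import r gives the robot as it stands.
- The arm moves only by the tool carry_out, never from a script. Its argument "plan" is a list of rows, each an object with "rot": the turn, a rotation vector about the tool's x, y, z in rad, a list of three; "xyz": the shift along the tool's x, y, z in m, a list of three; "grip": the closure in counts, from 0 (fully open) to 255 (shut). In form: [{"rot": [wx, wy, wz], "xyz": [dx, dy, dz], "grip": grip}, ...]. A call has 1 to 8 rows; each row is the pose to reach, as a shift and turn from the pose commanded when the call began, along the tool's axes at that moment; what a row does not reach only later rows make up. A row lasts 1/12 s, in which the tool goes at most 41.7 mm and 7.16 degrees, less where a joint would pass 70% of its speed; a pose out of reach is approached as far as the arm can. A call with a gripper value outside its range is refused whole. The fingers move at their own pace and stop on an object; "squeeze" is the grip in N (left out, the last holds). Time passes only in rows, so rows that repeat a pose let the fingers close. It gives the time, the measured TCP pose, the force, the opening and the grip force at its end, in the units of the state.
- r.get_state(): the state, without advancing time (a new reading comes with each control period).
- r.snapshot(name): name is "side" or "top"; returns the picture (400x640x3 uint8, red, green, blue); there is no depth.
- r.camera_params(name): a dict with "fx", "fy", "cx", "cy" (pixels), "position" and "attitude" of the camera in the world. Camera axes: x right, y down, z forward; pixel columns grow to the right and rows downward; lengths in m; the calibration is good to about 2 mm. A picture is of the moment at which its call begins. camera_params takes no time and is no camera call.
- r.finish_job(): hands the job in; it is judged then, once.
The state is a dict: "clock": time; "q": joint angles; "qd": joint speeds; "joint_torque": joint torques, N m; "tool_pos": TCP position; "eef_rot": TCP orientation; "contact_force": force on the tool from outside, world axes, zero at the start; "moment": the same for the moment, N m; "opening": opening from 0.0 (shut) to 1.0 (fully open); "finger_force": force on a finger pad.
Only numpy, scipy, OpenCV 4.12 (cv2) and the standard library are available. Lean on these libraries where they do the work, as an engineer would, in place of code of your own. Each camera call takes 0.05 s, during which the arm holds its last target. There are 200 camera calls.

### The job

The lower anvil is stuck in the bore of the pellet die on the knock-out stand. Take the drift rod from its holder, enter the bore from above and push the anvil right out so that it drops to the catch plate under the die, then stand the drift back upright in its holder, fully down. The die's lapped steel bruises easily, so feel your way in and never lean hard on it with the drift (keep well under 30 N), leave the die standing on the stand and leave the other bench things alone.

Things in the scene. Friction and masses are not known exactly. Their poses are not given: they have to be found in the camera images.
- drift_handle (a point): Centre of the drift's handle. The drift is one steel piece of 0.2 kg standing upright in the holder: a square handle, 20 x 20 mm across and 45 mm tall (this point half-way up), above a round rod, diameter 18 mm, 85 mm long. x and y axes lie square to the handle's flats, z runs up along the rod. Drift 130 mm long in all; its top is 22.5 mm above this point.
- drift_tip (a point): Centre of the flat lower end of the drift's rod, 107.5 mm below the handle centre on the drift's axis; edge chamfered 1.5 mm. Same axes as the handle.
- holder_hole (a point): Centre of the mouth of the holder's hole, at its top face. The holder is a fixed grey plastic cylinder, diameter 60 mm, 45 mm tall; hole diameter 21 mm, 35 mm deep, flat floor, mouth chamfered 2 mm. The drift stands in it with its tip on the floor.
- well (a point): Centre of the stand's shallow well, on top of the black rubber liner the die stands on, 48 mm above the bench; z up. The stand is fixed: deck 130 x 130 mm, hole 52 mm in the middle. The well's rim (inner diameter 101, outer 109 mm, 4 mm above the liner) is wider than the die, which stands loose in it, set down to one side: the bore's axis is 6 to 13.5 mm off this point, in any direction, and is not measured.
- stand: Aluminium knock-out stand, origin at the centre of its underside on the bench, z up. On its liner stands the die: a plain steel cylinder of about 0.9 kg, diameter 72 mm, 50 mm tall (its top face, the lip, is 50 mm above the liner), with a vertical through bore of 21 mm, mouth chamfered 1 mm. Pushed sideways with over about 4 N it slides on the liner.
- petri_dish: Closed round petri dish, diameter 90 mm, 15 mm tall, lying on the bench; origin at the centre of its underside. Leave alone.
- timer: White bench timer, 58 x 72 x 21 mm, lying on the bench; origin at the centre of its underside. Leave alone.
- catch (a point): Centre of the top of the stand's catch plate, 8 mm above the bench and 40 mm below the well, where the anvil has to end. The anvil is a steel disc, diameter 20 mm, 16 mm tall, not measured: it sits in the die's bore, its top 13 to 23 mm below the lip, gripped by a rubber seal; it takes 8 to 20 N of push to slide it down and it drops free when its top is about 42 mm below the lip.
There are look-alikes about, which are no part of the job. Leave any green look-alike of the part that bears drift_handle alone.

How it is judged:
By the outcome, as a careful person would: the job done as asked, in the order asked, and still so for the second after the job is handed in, with the robot touching nothing.
It also fails if it takes over 67 s, if anything falls off the work surface, if the arm or the gripper's body presses on something with over 40 N, if the wrist force passes 120 N, or if a joint passes its speed limit or range.

## Working session

There is one attempt and no reset: what is moved stays moved. The work goes in short steps, Python scripts to look and compute and a tool call to move; the robot and the scene stay as the last step left them, time stands still between calls to the robot, and variables do not carry over. Pictures are saved under pics/ and viewed, at most 12 in all, crops included, and the job is handed in when it is done.

Besides the shell and the picture viewer there is one more tool, called after "Request:" by a JSON object that holds its "op" and its "data". carry_out: Moves the arm, as the interface text tells. Its arguments: {"type":"object","properties":{"plan":{"type":"array"},"squeeze":{"type":"number"}},"required":["plan"]}

```bash
ls; mkdir -p pics; python3 - <<'E'
from plant import r
import cv2
for n in("side","top"):
    im=r.snapshot(n); cv2.imwrite(f"pics/{n}0.png",im[:,:,::-1]); print(n,r.camera_params(n))
print(r.get_state())
E
```

```text
pics
side {'fx': 384.5203841738192, 'fy': 384.5203841738192, 'cx': 313.8924824207845, 'cy': 199.44609795611552, 'position': array([0.16958017, 0.3913008 , 0.63912247]), 'attitude': array([-0.22360584,  0.87793075, -0.40779273,  0.11376786])}
top {'fx': 367.55407807258433, 'fy': 367.55407807258433, 'cx': 318.34417299488643, 'cy': 193.92771628772806, 'position': array([ 0.44154658, -0.17750008,  0.94959765]), 'attitude': array([ 0.71123772, -0.70222265,  0.02460713, -0.02046357])}
{'clock': 0.1, 'q': array([ 1.34378529,  0.68988389, -0.19451642,  1.56624479,  0.15731485,
        0.90252384, -0.21509806]), 'qd': array([-9.26917854e-06, -7.00463824e-04, -1.60387453e-03, -2.09254736e-03,
        9.59990022e-04,  7.62724815e-04, -1.02605157e-03]), 'joint_torque': array([-3.14087702e-03, -5.28508759e+01, -1.27159160e+00, -1.53839439e+01,
       -5.25990757e-02,  1.94317945e-03,  2.88869489e-05]), 'tool_pos': array([ 0.16096648, -0.60331859,  0.23799901]), 'eef_rot': array([ 9.91503357e-01,  1.30078432e-01, -1.77949223e-04, -8.14576844e-04]), 'contact_force': array([ 0.47597295,  0.06584268, -0.40544776]), 'moment': array([ 0.01462019, -0.01435456,  0.01665525]), 'finger_force': 0.0, 'opening': 0.9987086944067297}
```

View pics/top0.png

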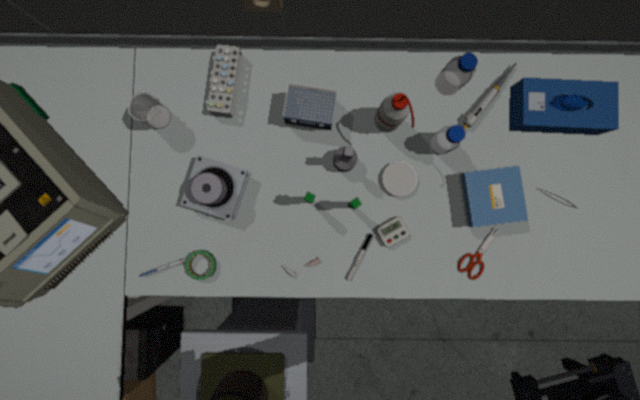

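View pics/side0.png

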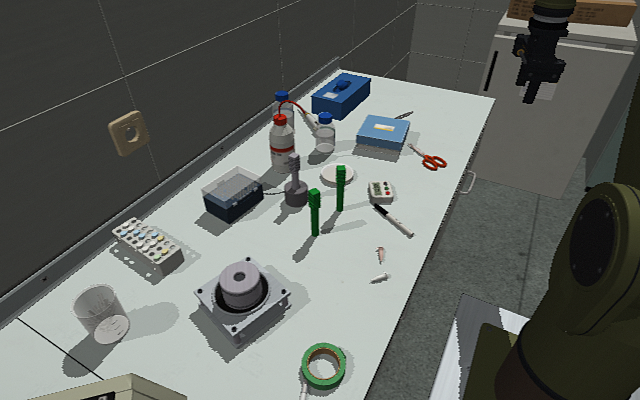

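```bash
cat > h.py <<'E'
from plant import r
import numpy as np, cv2
from scipy.spatial.transform import Rotation as R
def cam(n):
    c=r.camera_params(n); K=np.array([[c['fx'],0,c['cx']],[0,c['fy'],c['cy']],[0,0,1]])
    return K,R.from_quat(c['attitude']).as_matrix(),np.array(c['position'])
def cast(n,px,z):
    K,A,p=cam(n); d=A@np.linalg.inv(K)@np.array([px[0],px[1],1.]); return p+d*(z-p[2])/d[2]
def proj(n,X):
    K,A,p=cam(n); v=K@A.T@(np.array(X)-p); return v[:2]/v[2]
def crop(im,x,y,w,h,s): return cv2.resize(im[y:y+h,x:x+w],None,fx=s,fy=s,interpolation=cv2.INTER_CUBIC)
E
python3 - <<'E'
from h import *
t=cv2.imread("pics/top0.png"); s=cv2.imread("pics/side0.png")
a=np.vstack([np.hstack([crop(t,180,150,70,70,4),crop(t,315,130,70,70,4)]),np.hstack([crop(s,195,250,100,75,2.8)[:210,:280],crop(s,260,145,70,70,4)[:210]])])
cv2.imwrite("pics/c1.png",a)
print(cast("top",(344,158),.045),cast("top",(344,153),.14),cast("side",(294,157),.14),cast("top",(209,187),.098),cast("side",(239,275),.098),proj("side",(.5,0,0)))
E
```

```text
[ 0.58952582 -0.24501132  0.045     ] [ 0.58519729 -0.23783042  0.14      ] [ 0.58295012 -0.23952641  0.14      ] [0.50875932 0.07172917 0.098     ] [0.50809094 0.07635317 0.098     ] [271.52341295 281.05083546]
```

View pics/c1.png

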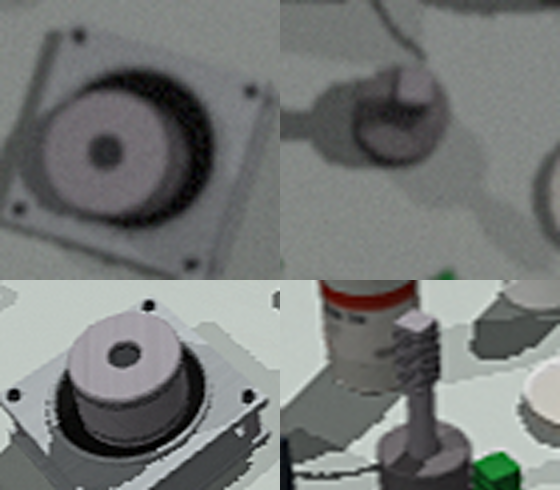

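```bash
python3 - <<'E'
from h import *
def tri(pt,ps):
    (K,A,p),(K2,A2,p2)=cam("top"),cam("side")
    d=A@np.linalg.inv(K)@[*pt,1];e=A2@np.linalg.inv(K2)@[*ps,1]
    s=np.linalg.lstsq(np.c_[d,-e],p2-p,rcond=None)[0]; a=p+d*s[0];b=p2+e*s[1];return ((a+b)/2).round(4),(a-b).round(4)
print("drift top",tri((348.75,151),(294,155.6)),cast("top",(348.75,151),.14),cast("side",(294,155.6),.14))
print("bore",cast("top",(206.25,188),.098),cast("side",(239.3,276.4),.098))
print("green",tri((310,198),(314,190)),tri((355,203),(341,167)))
print("bottle",tri((400,101),(280,117)))
t=cv2.imread("pics/top0.png"); s=cv2.imread("pics/side0.png")
a=np.array([cast("side",(260+(x-280)/4,145+(y-280)/4),.14)[:2] for x,y in((395,322),(413,312),(438,322),(420,333))])
d=np.diff(np.r_[a,a[:1]],axis=0);print("side edges",np.degrees(np.arctan2(d[:,1],d[:,0])),np.hypot(*d.T))
g=cv2.cvtColor(t,6)[143:160,338:360];print(g)
m=(g>118).astype(np.uint8)
for n,im,x,y,w,h in(("t",t,335,140,25,35),("s",s,280,145,30,40)):
    cv2.imwrite(f"pics/{n}.png",crop(im,x,y,w,h,12))
p,q=cv2.imread("pics/t.png"),cv2.imread("pics/s.png");q=cv2.resize(q,None,fx=420/480,fy=420/480);cv2.imwrite("pics/c2.png",np.hstack([p,q]))
# holder circle pixels
for c in("top","side"):print(c,proj(c,(.585,-.241,.045)))
E
```

```text
drift top (array([ 0.5898, -0.249 ,  0.1363]), array([0.0013, 0.0007, 0.0002])) [ 0.58983243 -0.24836625  0.14      ] [ 0.58602165 -0.24457461  0.14      ]
bore [0.50634969 0.07802263 0.098     ] [0.50567877 0.07862272 0.098     ]
green (array([ 0.4856, -0.1629,  0.1316]), array([-0.0024, -0.0012, -0.0001])) (array([ 0.4738, -0.2642,  0.1318]), array([ 0.0015,  0.0007, -0.    ]))
bottle (array([ 0.6978, -0.3585,  0.1598]), array([0.001 , 0.0006, 0.0002]))
side edges [-105.18484984  172.80809162   77.06315523   -9.21356788] [0.01454587 0.01876104 0.01516079 0.01927806]
[[118 117 120 115 116 117 114 118 114 105  94  80  91 110 125 134 131 135
  136 134 133 134]
 [115 115 115 114 118 119 117 116 116 112 111  90  87 103 129 132 139 134
  133 133 133 131]
 [119 123 118 113 113 106 111 109 113 112 109 103 103 111 127 131 134 135
  134 130 130 131]
 [122 112 109 107 101  93  91  98 103 110 106 105 102 116 127 132 135 129
  134 130 137 133]
 [120 106 100  92  86  78  74  86 100 101 105 102 108 111 117 127 129 136
  132 133 132 136]
 [109  86  79  77  75  66  69  92 105 109 105 107 107 107 10
[... 421 characters left out ...]
8  58  54  75 102 109 113 116 109 112 105  98  85  75  85
  108 124 137 134]
 [ 65  60  61  61  49  45  66  86  96 101  98 105 105 101  98  82  76  81
   94 118 135 136]
 [ 52  55  52  47  39  33  48  62  70  74  80  84  85  84  80  76  76  81
   92 115 131 135]
 [ 49  42  41  36  31  33  32  38  44  47  52  52  46  57  66  74  77  81
   89 109 126 133]
 [ 45  42  38  36  33  27  34  28  29  29  24  36  35  51  67  82  83  78
   85 107 126 139]
 [ 46  37  30  27  40  31  36  24  37  18  32  26  41  55  67  76  81  77
   87  97 121 128]
 [ 42  47  37  38  34  32  36  33  41  35  40  48  51  65  75  84  80  81
   84 101 111 126]]
top [342.36976577 159.78655494]
side [295.52921379 188.35833946]
```

View pics/c2.png

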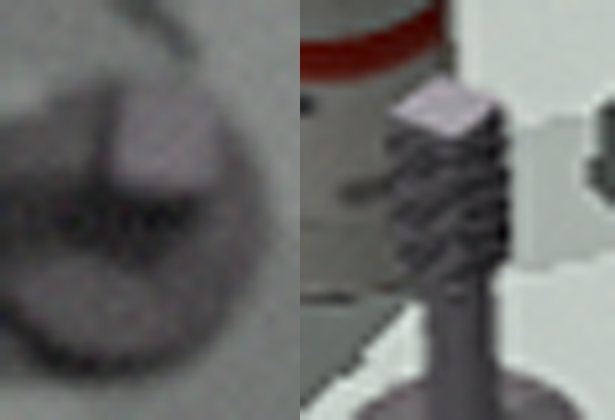

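```bash
python3 - <<'E'
from h import *
t=cv2.imread("pics/top0.png",0); s=cv2.imread("pics/side0.png",0)
S=lambda x,y:(280+(x-300)/10.5-.5,145+y/10.5-.5)
T=lambda x,y:(335+x/12-.5,140+y/12-.5)
def ed(n,c):
    a=np.array([cast(n,p,.14)[:2] for p in c]);d=np.diff(np.r_[a,a[:1]],axis=0)
    print(n,"yaw mod90",np.degrees(np.arctan2(d[:,1],d[:,0]))%90,np.hypot(*d.T).round(4),a.mean(0))
ed("side",[S(*p) for p in((393,110),(443,75),(500,102),(450,138))])
ed("top",[T(*p) for p in((118,88),(107,185),(210,192),(218,95))])
for n,im,c,w,th in(("top",t,(206,188),6,0),("side",s,(239,276),9,0)):
    x,y=c;g=im[y-w:y+w+1,x-w:x+w+1].astype(float);hi=np.percentile(g,75);lo=np.percentile(g,5)
    wt=np.clip((hi-g-.25*(hi-lo)),0,None);yy,xx=np.mgrid[-w:w+1,-w:w+1]
    m=(xx**2+yy**2)<=(w*w);wt*=m;px=(x+(wt*xx).sum()/wt.sum(),y+(wt*yy).sum()/wt.sum());print(n,px,cast(n,px,.098),hi,lo)
E
```

```text
side yaw mod90 [81.97652793 78.26801268 82.13944848 77.8735377 ] [0.0176 0.0175 0.0178 0.0176] [ 0.58937384 -0.24760591]
top yaw mod90 [84.0582034  86.85886593 85.71126047 86.74387479] [0.0183 0.0191 0.0182 0.0186] [ 0.58944488 -0.24693225]
top (np.float64(206.0016879672052), np.float64(187.5706132947512)) [0.50734099 0.07862943 0.098     ] 107.0 41.4
side (np.float64(238.9315199764116), np.float64(276.124944714728)) [0.50663863 0.07843985 0.098     ] 161.0 47.0
```

```bash
cat >> h.py <<'E'
def st():
    s=r.get_state(); print("t%.2f"%s['clock'],"p",np.round(s['tool_pos'],4),"eul",R.from_quat(s['eef_rot']).as_euler('ZYX',degrees=True).round(2),"F",np.round(s['contact_force'],1),"M",np.round(s['moment'],2),"open%.3f ff%.1f"%(s['opening'],s['finger_force']));return s
def go(p,yaw=None):
    s=st();A=R.from_quat(s['eef_rot']); print("xyz",A.inv().apply(np.array(p)-s['tool_pos']).round(4))
    if yaw is not None:
        B=R.from_euler('Z',yaw,degrees=True)*R.from_matrix(np.diag([1,-1,-1])); print("rot",(A.inv()*B).as_rotvec().round(4))
E
python3 -c "
from h import *
go((.5894,-.2473,.24),-7)"
```

```text
t0.10 p [ 0.161  -0.6033  0.238 ] eul [ 1.495e+01  1.000e-02 -1.799e+02] F [ 0.5  0.1 -0.4] M [ 0.01 -0.01  0.02] open0.999 ff0.0
xyz [ 0.5058 -0.2335 -0.0017]
rot [-0.0016  0.0005  0.3831]
```

Request:
{"op": "carry_out", "data": {"plan": [{"rot": [0, 0, 0.383], "xyz": [0.506, -0.233, -0.002], "grip": 0}, {"rot": [0, 0, 0.383], "xyz": [0.506, -0.233, -0.002], "grip": 0}, {"rot": [0, 0, 0.383], "xyz": [0.506, -0.233, -0.002], "grip": 0}, {"rot": [0, 0, 0.383], "xyz": [0.506, -0.233, -0.002], "grip": 0}, {"rot": [0, 0, 0.383], "xyz": [0.506, -0.233, -0.002], "grip": 0}, {"rot": [0, 0, 0.383], "xyz": [0.506, -0.233, -0.002], "grip": 0}, {"rot": [0, 0, 0.383], "xyz": [0.506, -0.233, -0.002], "grip": 0}, {"rot": [0, 0, 0.383], "xyz": [0.506, -0.233, -0.002], "grip": 0}]}}

```text
clock: 0.77
tool_pos: [0.4189, -0.3893, 0.2397]
eef_rot: [0.998, -0.061, -0.0, -0.0]
contact_force: [0.2, -1.1, 0.2]
opening: 0.999
finger_force: 0.0
```

```bash
python3 -c "
from h import *
go((.5894,-.2473,.20),-7)"
```

```text
t0.77 p [ 0.4189 -0.3893  0.2397] eul [-7.0000e+00  4.0000e-02 -1.7998e+02] F [ 0.2 -1.1  0.2] M [0.01 0.01 0.01] open0.999 ff0.0
xyz [ 0.152  -0.1617  0.0396]
rot [-0.0003  0.0006 -0.    ]
```

Request:
{"op": "carry_out", "data": {"plan": [{"rot": [0, 0, 0], "xyz": [0.152, -0.162, 0.04], "grip": 0}, {"rot": [0, 0, 0], "xyz": [0.152, -0.162, 0.04], "grip": 0}, {"rot": [0, 0, 0], "xyz": [0.152, -0.162, 0.04], "grip": 0}, {"rot": [0, 0, 0], "xyz": [0.152, -0.162, 0.04], "grip": 0}, {"rot": [0, 0, 0], "xyz": [0.152, -0.162, 0.04], "grip": 0}, {"rot": [0, 0, 0], "xyz": [0.152, -0.162, 0.04], "grip": 0}, {"rot": [0, 0, 0], "xyz": [0.152, -0.162, 0.04], "grip": 0}, {"rot": [0, 0, 0], "xyz": [0.152, -0.162, 0.04], "grip": 0}]}}

```text
clock: 1.43
tool_pos: [0.5882, -0.248, 0.1991]
eef_rot: [0.998, -0.06, -0.001, -0.0]
contact_force: [-0.6, -1.4, 0.6]
opening: 1.001
finger_force: 0.0
```

```bash
python3 -c "
from h import *
go((.5894,-.2473,.0985),-7)
t=r.snapshot('top');s=r.snapshot('side')
a=np.hstack([crop(t,310,115,75,75,5),crop(s,255,105,85,110,3.4)[:375]])
cv2.imwrite('pics/c3.png',a[:,:,::-1])"
```

```text
t1.43 p [ 0.5882 -0.248   0.1991] eul [-6.88e+00  1.00e-01  1.80e+02] F [-0.6 -1.4  0.6] M [-0.    0.05  0.01] open1.001 ff0.0
xyz [ 0.0012 -0.0009  0.1006]
rot [0.     0.0017 0.0021]Traceback (most recent call last):
  File "<string>", line 5, in <module>
    a=np.hstack([crop(t,310,115,75,75,5),crop(s,255,105,85,110,3.4)[:375]])
    return _nx.concatenate(arrs, 1, dtype=dtype, casting=casting)
           ~~~~~~~~~~~~~~~^^^^^^^^^^^^^^^^^^^^^^^^^^^^^^^^^^^^^^^
ValueError: all the input array dimensions except for the concatenation axis must match exactly, but along dimension 0, the array at index 0 has size 375 and the array at index 1 has size 374
```

Request:
{"op": "carry_out", "data": {"plan": [{"rot": [0, 0, 0], "xyz": [0.001, -0.001, 0.03], "grip": 0}, {"rot": [0, 0, 0], "xyz": [0.001, -0.001, 0.06], "grip": 0}, {"rot": [0, 0, 0], "xyz": [0.001, -0.001, 0.08], "grip": 0}, {"rot": [0, 0, 0], "xyz": [0.001, -0.001, 0.1], "grip": 0}, {"rot": [0, 0, 0], "xyz": [0.001, -0.001, 0.1], "grip": 0}, {"rot": [0, 0, 0], "xyz": [0.001, -0.001, 0.1], "grip": 0}]}}

```text
clock: 2.03
tool_pos: [0.5877, -0.2498, 0.0997]
eef_rot: [0.998, -0.062, -0.001, 0.0]
contact_force: [0.6, -0.1, 0.7]
opening: 1.002
finger_force: 0.0
```

```bash
python3 -c "
from h import *
go((.5894,-.2473,.0985),-7)
s=r.snapshot('side')
cv2.imwrite('pics/c3.png',crop(s,235,85,120,130,4)[:,:,::-1])"
```

```text
t2.03 p [ 0.5877 -0.2498  0.0997] eul [-7.1600e+00  1.3000e-01  1.7995e+02] F [ 0.6 -0.1  0.7] M [ 0.01 -0.02  0.  ] open1.002 ff0.0
xyz [ 0.0014 -0.0027  0.0012]
rot [ 0.0008  0.0022 -0.0029]
```

View pics/c3.png

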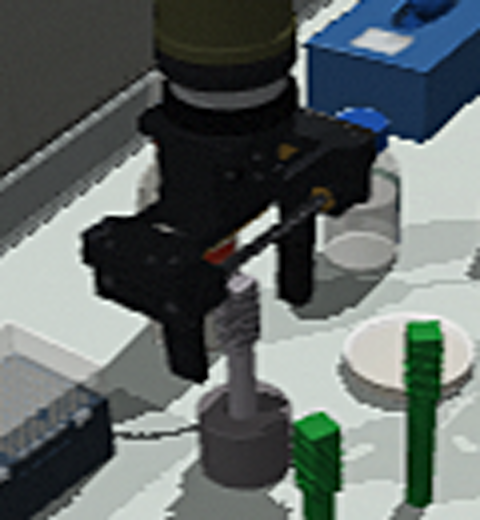

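Request:
{"op": "carry_out", "data": {"plan": [{"rot": [0, 0, 0], "xyz": [0.001, -0.002, 0.001], "grip": 0}, {"rot": [0, 0, 0], "xyz": [0.001, -0.002, 0.001], "grip": 120}, {"rot": [0, 0, 0], "xyz": [0.001, -0.002, 0.001], "grip": 180}, {"rot": [0, 0, 0], "xyz": [0.001, -0.002, 0.001], "grip": 220}, {"rot": [0, 0, 0], "xyz": [0.001, -0.002, 0.001], "grip": 255}, {"rot": [0, 0, 0], "xyz": [0.001, -0.002, 0.001], "grip": 255}, {"rot": [0, 0, 0], "xyz": [0.001, -0.002, 0.001], "grip": 255}, {"rot": [0, 0, 0], "xyz": [0.001, -0.002, 0.001], "grip": 255}], "squeeze": 8}}

```text
clock: 2.75
tool_pos: [0.5907, -0.2461, 0.0989]
eef_rot: [0.998, -0.061, 0.0, 0.0]
contact_force: [0.2, -0.8, 1.0]
opening: 0.492
finger_force: 0.0
```

```bash
python3 -c "
from h import *
st()"
```

```text
t2.75 p [ 0.5907 -0.2461  0.0989] eul [ -7.    -0.   179.99] F [ 0.2 -0.8  1. ] M [0.05 0.03 0.02] open0.492 ff0.0
```

Request:
{"op": "carry_out", "data": {"plan": [{"rot": [0, 0, 0], "xyz": [0, 0, 0], "grip": 255}, {"rot": [0, 0, 0], "xyz": [0, 0, 0], "grip": 255}, {"rot": [0, 0, 0], "xyz": [0, 0, 0], "grip": 255}, {"rot": [0, 0, 0], "xyz": [0, 0, 0], "grip": 255}, {"rot": [0, 0, 0], "xyz": [0, 0, 0], "grip": 255}, {"rot": [0, 0, 0], "xyz": [0, 0, 0], "grip": 255}]}}

```text
clock: 3.25
tool_pos: [0.5904, -0.2467, 0.0988]
eef_rot: [0.998, -0.061, -0.0, 0.0]
contact_force: [-0.4, -1.8, -0.8]
opening: 0.226
finger_force: 8.2
```

```bash
python3 -c "
from h import *
st()"
```

```text
t3.25 p [ 0.5904 -0.2467  0.0988] eul [-7.0200e+00  2.0000e-02  1.7996e+02] F [-0.4 -1.8 -0.8] M [-0.37  0.14 -0.02] open0.226 ff8.2
```

Request:
{"op": "carry_out", "data": {"plan": [{"rot": [0, 0, 0], "xyz": [0, 0, 0], "grip": 255}, {"rot": [0, 0, 0], "xyz": [0, 0, 0], "grip": 255}, {"rot": [0, 0, 0], "xyz": [0, 0, -0.015], "grip": 255}, {"rot": [0, 0, 0], "xyz": [0, 0, -0.03], "grip": 255}, {"rot": [0, 0, 0], "xyz": [0, 0, -0.05], "grip": 255}, {"rot": [0, 0, 0], "xyz": [0, 0, -0.08], "grip": 255}, {"rot": [0, 0, 0], "xyz": [0, 0, -0.115], "grip": 255}, {"rot": [0, 0, 0], "xyz": [0, 0, -0.15], "grip": 255}], "squeeze": 50}}

```text
clock: 3.92
tool_pos: [0.5902, -0.2448, 0.2496]
eef_rot: [0.998, -0.061, -0.001, -0.001]
contact_force: [0.8, -1.3, -2.2]
opening: 0.228
finger_force: 50.2
```

```bash
python3 -c "
from h import *
go((.507,.0786,.25),-7)
s=r.snapshot('side');t=r.snapshot('top')
cv2.imwrite('pics/c4.png',crop(s,235,55,120,150,4)[:,:,::-1]);cv2.imwrite('pics/top4.png',t[:,:,::-1])"
```

```text
t3.92 p [ 0.5902 -0.2448  0.2496] eul [-6.950e+00  1.100e-01 -1.799e+02] F [ 0.8 -1.3 -2.2] M [-0.   -0.09  0.02] open0.228 ff50.2
xyz [-0.1217 -0.3109  0.0004]
rot [-0.0018  0.002   0.0009]
```

View pics/c4.png

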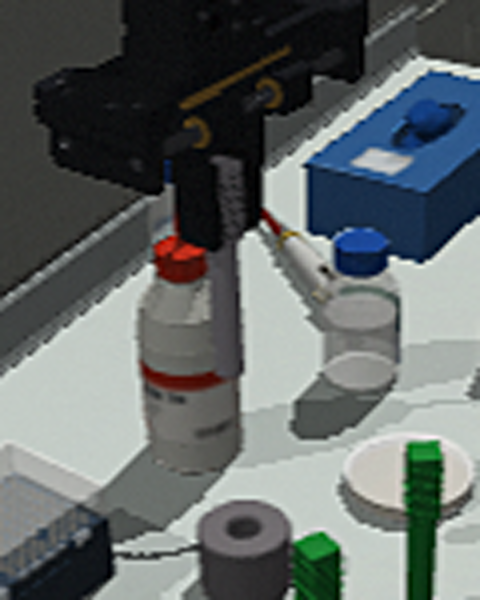

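Request:
{"op": "carry_out", "data": {"plan": [{"rot": [0, 0, 0], "xyz": [-0.122, -0.311, 0], "grip": 255}, {"rot": [0, 0, 0], "xyz": [-0.122, -0.311, 0], "grip": 255}, {"rot": [0, 0, 0], "xyz": [-0.122, -0.311, 0], "grip": 255}, {"rot": [0, 0, 0], "xyz": [-0.122, -0.311, 0], "grip": 255}, {"rot": [0, 0, 0], "xyz": [-0.122, -0.311, 0], "grip": 255}, {"rot": [0, 0, 0], "xyz": [-0.122, -0.311, 0], "grip": 255}, {"rot": [0, 0, 0], "xyz": [-0.122, -0.311, 0], "grip": 255}, {"rot": [0, 0, 0], "xyz": [-0.122, -0.311, 0], "grip": 255}]}}

```text
clock: 4.68
tool_pos: [0.5061, 0.0791, 0.2482]
eef_rot: [0.998, -0.061, -0.001, -0.0]
contact_force: [1.5, 1.1, -2.4]
opening: 0.222
finger_force: 50.2
```

Request:
{"op": "carry_out", "data": {"plan": [{"rot": [0, 0, 0], "xyz": [0, 0, 0], "grip": 255}, {"rot": [0, 0, 0], "xyz": [0, 0, 0], "grip": 255}, {"rot": [0, 0, 0], "xyz": [0, 0, 0], "grip": 255}, {"rot": [0, 0, 0], "xyz": [0, 0, 0], "grip": 255}]}}

```text
clock: 5.02
tool_pos: [0.5077, 0.0752, 0.2485]
eef_rot: [0.998, -0.062, -0.0, 0.001]
contact_force: [-0.8, -0.7, -1.3]
opening: 0.219
finger_force: 50.2
```

```bash
python3 -c "
from h import *
go((.507,.0786,.25),-7)
s=r.snapshot('side');t=r.snapshot('top')
cv2.imwrite('pics/side5.png',s[:,:,::-1]);cv2.imwrite('pics/top5.png',t[:,:,::-1])
cv2.imwrite('pics/c5.png',np.hstack([crop(s,185,170,110,130,4),np.vstack([crop(t,330,145,26,26,10),crop(s,282,175,26,26,10)])])[:,:,::-1])
for n,im,c,w in(('top',t,(342,159),5),('side',s,(295,187),6)):
    x,y=c;g=cv2.cvtColor(im,7)[y-w:y+w+1,x-w:x+w+1].astype(float);hi=np.percentile(g,75);lo=np.percentile(g,5)
    wt=np.clip((hi-g-.25*(hi-lo)),0,None);yy,xx=np.mgrid[-w:w+1,-w:w+1]
    wt*=(xx**2+yy**2)<=(w*w);px=(x+(wt*xx).sum()/wt.sum(),y+(wt*yy).sum()/wt.sum());print(n,px,cast(n,px,.045),hi,lo)
" 2>&1 | tail -5
```

```text
t5.02 p [0.5077 0.0752 0.2485] eul [-7.1300e+00  3.0000e-02  1.7994e+02] F [-0.8 -0.7 -1.3] M [ 0.02 -0.03 -0.09] open0.219 ff50.2
xyz [-0.0011 -0.0033 -0.0015]
rot [ 0.0011  0.0005 -0.0022]
top (np.float64(344.1536299765808), np.float64(157.89320843091335)) [ 0.58979835 -0.24539073  0.045     ] 84.0 34.0
side (np.float64(295.29057187017), np.float64(186.58217413704276)) [ 0.58926202 -0.24689394  0.045     ] 120.0 44.0
```

View pics/c5.png

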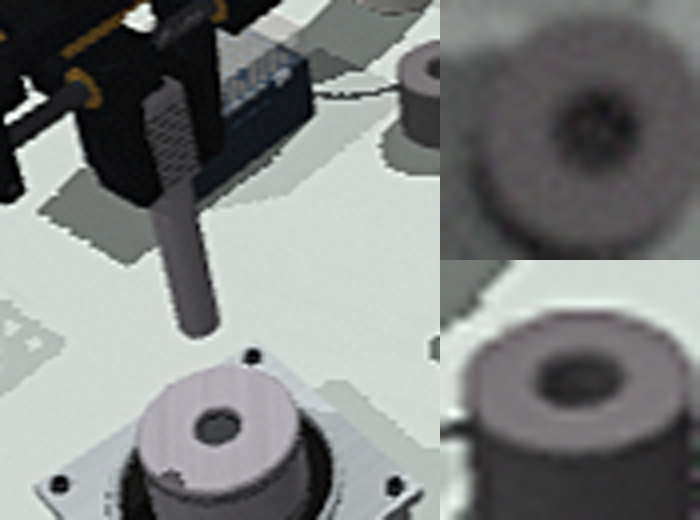

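```bash
python3 -c "
from h import *
T=lambda x,y:(185+x/4-.4,170+y/4-.4)
print(cast('side',T(200,328),.1597))
b=np.array([.5077,.0752])
for z in(.1597,.20,.2447): 
  p=proj('side',(*b,z)); print(z,((p[0]+.4-185)*4,(p[1]+.4-170)*4))
s=cv2.imread('pics/side5.png',0)
for z in(.17,.18,.19,.2,.21,.22):
  p=proj('side',(*b,z)); y=int(round(p[1])); x=int(p[0]); print(z,p.round(1),y,s[y,x-9:x+10])
"
```

```text
[0.50669178 0.07591483 0.1597    ]
0.1597 (np.float64(199.1517695223622), np.float64(326.0396691478579))
0.2 (np.float64(184.18024313101637), np.float64(258.1132764286755))
0.2447 (np.float64(166.04577453797958), np.float64(175.83649293942835))
0.17 [233.5 246.9] 247 [212 213 215 226 152  68  78  79  81  75  70  68  64  62  59 128 203 216
 213]
0.18 [232.5 242.7] 243 [212 212 215 224 169  88  77  79  77  75  71  68  64  62  58 125 203 219
 213]
0.19 [231.6 238.5] 238 [214 214 218 230 157  70  79  81  79  74  71  67  67  62  44 124 204 218
 214]
0.2 [230.6 234.1] 234 [224 219 218 227 156  69  81  80  80  75  71  68  65  64  51 104 200 219
 213]
0.21 [229.7 229.7] 230 [117 115 115 117  94  79  82  81  79  74  71  69  65  67  55  66 191 222
 214]
0.22 [228.7 225.2] 225 [118 116 119 114  92  82  83  84  82  76  70  68  65  68  54 105 203 223
 214]
```

Request:
{"op": "carry_out", "data": {"plan": [{"rot": [0, 0, 0], "xyz": [-0.001, -0.003, 0.015], "grip": 255}, {"rot": [0, 0, 0], "xyz": [-0.001, -0.003, 0.03], "grip": 255}, {"rot": [0, 0, 0], "xyz": [-0.001, -0.003, 0.045], "grip": 255}, {"rot": [0, 0, 0], "xyz": [-0.001, -0.003, 0.045], "grip": 255}, {"rot": [0, 0, 0], "xyz": [-0.001, -0.003, 0.045], "grip": 255}, {"rot": [0, 0, 0], "xyz": [-0.001, -0.003, 0.045], "grip": 255}, {"rot": [0, 0, 0], "xyz": [-0.001, -0.003, 0.045], "grip": 255}, {"rot": [0, 0, 0], "xyz": [-0.001, -0.003, 0.045], "grip": 255}]}}

```text
clock: 5.78
tool_pos: [0.5077, 0.0797, 0.2047]
eef_rot: [0.998, -0.061, 0.001, -0.0]
contact_force: [0.5, -0.0, -1.4]
opening: 0.225
finger_force: 50.2
```

```bash
python3 -c "
from h import *
go((.507,.0785,.193),-7)
s=r.snapshot('side')
cv2.imwrite('pics/c6.png',crop(s,205,215,70,90,6)[:,:,::-1])
T=lambda p:((p[0]+.4-205)*6,(p[1]+.4-215)*6)
b=r.get_state()['tool_pos'];print(T(proj('side',(b[0],b[1],b[2]-.0888))),T(proj('side',(.5068,.0785,.098))))
"
```

```text
t5.78 p [0.5077 0.0797 0.2047] eul [-7.0300e+00 -1.0000e-01 -1.7997e+02] F [ 0.5 -0.  -1.4] M [-0.03  0.01  0.02] open0.225 ff50.2
xyz [-0.0006  0.0013  0.0117]
rot [-0.0005 -0.0017 -0.0005]
(np.float64(191.81370714630083), np.float64(332.01694837599916)) (np.float64(205.42914008580522), np.float64(369.08703715529396))
```

View pics/c6.png

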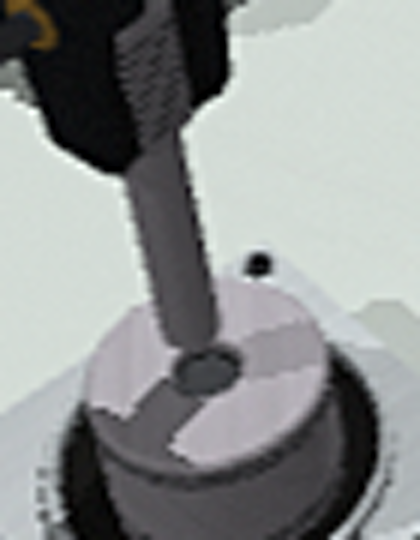

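Request:
{"op": "carry_out", "data": {"plan": [{"rot": [0, 0, 0], "xyz": [0, 0.001, 0.003], "grip": 255}, {"rot": [0, 0, 0], "xyz": [0, 0.001, 0.006], "grip": 255}, {"rot": [0, 0, 0], "xyz": [0, 0.001, 0.009], "grip": 255}, {"rot": [0, 0, 0], "xyz": [0, 0.001, 0.012], "grip": 255}, {"rot": [0, 0, 0], "xyz": [0, 0.001, 0.014], "grip": 255}, {"rot": [0, 0, 0], "xyz": [0, 0.001, 0.016], "grip": 255}, {"rot": [0, 0, 0], "xyz": [0, 0.001, 0.018], "grip": 255}, {"rot": [0, 0, 0], "xyz": [0, 0.001, 0.019], "grip": 255}]}}

```text
clock: 6.5
tool_pos: [0.5069, 0.0789, 0.1845]
eef_rot: [0.998, -0.061, -0.0, 0.0]
contact_force: [-0.2, -0.2, -1.9]
opening: 0.224
finger_force: 50.2
```

```bash
python3 -c "
from h import *
go((.507,.0785,.193),-7)"
```

```text
t6.50 p [0.5069 0.0789 0.1845] eul [-6.9900e+00  2.0000e-02  1.7999e+02] F [-0.2 -0.2 -1.9] M [ 0.03  0.03 -0.  ] open0.224 ff50.2
xyz [ 0.0001  0.0003 -0.0085]
rot [0.0002 0.0003 0.0001]
```

Request:
{"op": "carry_out", "data": {"plan": [{"rot": [0, 0, 0], "xyz": [0, 0, 0.001], "grip": 255}, {"rot": [0, 0, 0], "xyz": [0, 0, 0.002], "grip": 255}, {"rot": [0, 0, 0], "xyz": [0, 0, 0.003], "grip": 255}, {"rot": [0, 0, 0], "xyz": [0, 0, 0.004], "grip": 255}, {"rot": [0, 0, 0], "xyz": [0, 0, 0.005], "grip": 255}]}}

```text
clock: 6.92
tool_pos: [0.507, 0.0789, 0.1799]
eef_rot: [0.998, -0.061, 0.0, 0.0]
contact_force: [0.2, 0.5, -2.0]
opening: 0.221
finger_force: 50.2
```

Request:
{"op": "carry_out", "data": {"plan": [{"rot": [0, 0, 0], "xyz": [0, 0, 0.001], "grip": 255}, {"rot": [0, 0, 0], "xyz": [0, 0, 0.002], "grip": 255}, {"rot": [0, 0, 0], "xyz": [0, 0, 0.003], "grip": 255}, {"rot": [0, 0, 0], "xyz": [0, 0, 0.004], "grip": 255}, {"rot": [0, 0, 0], "xyz": [0, 0, 0.005], "grip": 255}, {"rot": [0, 0, 0], "xyz": [0, 0, 0.006], "grip": 255}]}}

```text
clock: 7.42
tool_pos: [0.507, 0.0789, 0.1738]
eef_rot: [0.998, -0.061, 0.0, 0.0]
contact_force: [0.8, -0.1, -1.8]
opening: 0.22
finger_force: 50.2
```

Request:
{"op": "carry_out", "data": {"plan": [{"rot": [0, 0, 0], "xyz": [0, 0, 0.001], "grip": 255}, {"rot": [0, 0, 0], "xyz": [0, 0, 0.002], "grip": 255}, {"rot": [0, 0, 0], "xyz": [0, 0, 0.003], "grip": 255}, {"rot": [0, 0, 0], "xyz": [0, 0, 0.003], "grip": 255}]}}

```text
clock: 7.75
tool_pos: [0.5069, 0.0788, 0.1707]
eef_rot: [0.998, -0.061, -0.0, 0.0]
contact_force: [0.1, -0.2, -1.5]
opening: 0.218
finger_force: 50.2
```

Request:
{"op": "carry_out", "data": {"plan": [{"rot": [0, 0, 0], "xyz": [0, 0, 0.001], "grip": 255}, {"rot": [0, 0, 0], "xyz": [0, 0, 0.002], "grip": 255}, {"rot": [0, 0, 0], "xyz": [0, 0, 0.003], "grip": 255}, {"rot": [0, 0, 0], "xyz": [0, 0, 0.003], "grip": 255}]}}

```text
clock: 8.08
tool_pos: [0.5068, 0.0788, 0.1677]
eef_rot: [0.998, -0.061, -0.0, 0.0]
contact_force: [-1.0, 0.5, -1.8]
opening: 0.224
finger_force: 50.2
```

Request:
{"op": "carry_out", "data": {"plan": [{"rot": [0, 0, 0], "xyz": [0, 0, 0.001], "grip": 255}, {"rot": [0, 0, 0], "xyz": [0, 0, 0.002], "grip": 255}, {"rot": [0, 0, 0], "xyz": [0, 0, 0.002], "grip": 255}]}}

```text
clock: 8.33
tool_pos: [0.5069, 0.0788, 0.1657]
eef_rot: [0.998, -0.061, -0.0, 0.0]
contact_force: [-0.2, 0.0, -1.1]
opening: 0.223
finger_force: 50.2
```

Request:
{"op": "carry_out", "data": {"plan": [{"rot": [0, 0, 0], "xyz": [0, 0, 0.001], "grip": 255}, {"rot": [0, 0, 0], "xyz": [0, 0, 0.002], "grip": 255}, {"rot": [0, 0, 0], "xyz": [0, 0, 0.002], "grip": 255}]}}

```text
clock: 8.58
tool_pos: [0.5073, 0.0789, 0.1648]
eef_rot: [0.998, -0.061, 0.001, -0.0]
contact_force: [-1.0, -1.2, 6.1]
opening: 0.223
finger_force: 50.3
```

Request:
{"op": "carry_out", "data": {"plan": [{"rot": [0, 0, 0], "xyz": [0, 0, 0.001], "grip": 255}, {"rot": [0, 0, 0], "xyz": [0, 0, 0.001], "grip": 255}, {"rot": [0, 0, 0], "xyz": [0, 0, 0.002], "grip": 255}, {"rot": [0, 0, 0], "xyz": [0, 0, 0.002], "grip": 255}]}}

```text
clock: 8.92
tool_pos: [0.5076, 0.0789, 0.1634]
eef_rot: [0.998, -0.061, 0.001, -0.0]
contact_force: [-2.4, -1.2, 12.4]
opening: 0.223
finger_force: 50.3
```

```bash
python3 -c "
from h import *
st()"
```

```text
t8.92 p [0.5076 0.0789 0.1634] eul [-7.0200e+00 -1.1000e-01 -1.7997e+02] F [-2.4 -1.2 12.4] M [-0.03  0.67  0.01] open0.223 ff50.3
```

Request:
{"op": "carry_out", "data": {"plan": [{"rot": [0, 0, 0], "xyz": [-0.001, 0, 0], "grip": 255}, {"rot": [0, 0, 0], "xyz": [-0.001, 0, 0.001], "grip": 255}, {"rot": [0, 0, 0], "xyz": [-0.001, 0, 0.001], "grip": 255}, {"rot": [0, 0, 0], "xyz": [-0.001, 0, 0.001], "grip": 255}]}}

```text
clock: 9.25
tool_pos: [0.5073, 0.0789, 0.1626]
eef_rot: [0.998, -0.061, 0.002, -0.0]
contact_force: [-2.2, -0.8, 12.3]
opening: 0.221
finger_force: 50.3
```

```bash
python3 -c "
from h import *
st()"
```

```text
t9.25 p [0.5073 0.0789 0.1626] eul [  -7.02   -0.2  -179.95] F [-2.2 -0.8 12.3] M [-0.15  0.36  0.03] open0.221 ff50.3
```

Force has plateaued near 14 N net while advancing, so the anvil is sliding. Continuing slowly.

Request:
{"op": "carry_out", "data": {"plan": [{"rot": [0, 0, 0], "xyz": [0, 0, 0.001], "grip": 255}, {"rot": [0, 0, 0], "xyz": [0, 0, 0.002], "grip": 255}, {"rot": [0, 0, 0], "xyz": [0, 0, 0.003], "grip": 255}, {"rot": [0, 0, 0], "xyz": [0, 0, 0.003], "grip": 255}]}}

```text
clock: 9.58
tool_pos: [0.5074, 0.079, 0.1597]
eef_rot: [0.998, -0.061, 0.002, -0.0]
contact_force: [-1.1, -1.3, 13.7]
opening: 0.226
finger_force: 50.3
```

```bash
python3 -c "
from h import *
st()"
```

```text
t9.58 p [0.5074 0.079  0.1597] eul [  -7.02   -0.21 -179.94] F [-1.1 -1.3 13.7] M [-0.08  0.42 -0.01] open0.226 ff50.3
```

Request:
{"op": "carry_out", "data": {"plan": [{"rot": [0, 0, 0], "xyz": [0, 0, 0.001], "grip": 255}, {"rot": [0, 0, 0], "xyz": [0, 0, 0.002], "grip": 255}, {"rot": [0, 0, 0], "xyz": [0, 0, 0.003], "grip": 255}, {"rot": [0, 0, 0], "xyz": [0, 0, 0.004], "grip": 255}, {"rot": [0, 0, 0], "xyz": [0, 0, 0.005], "grip": 255}, {"rot": [0, 0, 0], "xyz": [0, 0, 0.005], "grip": 255}]}}

```text
clock: 10.08
tool_pos: [0.5073, 0.079, 0.1546]
eef_rot: [0.998, -0.061, 0.002, -0.0]
contact_force: [-0.5, 0.0, 11.5]
opening: 0.22
finger_force: 50.3
```

```bash
python3 -c "
from h import *
st()"
```

```text
t10.08 p [0.5073 0.079  0.1546] eul [  -7.03   -0.2  -179.95] F [-0.5  0.  11.5] M [-0.14  0.32 -0.03] open0.220 ff50.3
```

Request:
{"op": "carry_out", "data": {"plan": [{"rot": [0, 0, 0], "xyz": [0, 0, 0.001], "grip": 255}, {"rot": [0, 0, 0], "xyz": [0, 0, 0.002], "grip": 255}, {"rot": [0, 0, 0], "xyz": [0, 0, 0.003], "grip": 255}, {"rot": [0, 0, 0], "xyz": [0, 0, 0.004], "grip": 255}, {"rot": [0, 0, 0], "xyz": [0, 0, 0.005], "grip": 255}, {"rot": [0, 0, 0], "xyz": [0, 0, 0.006], "grip": 255}, {"rot": [0, 0, 0], "xyz": [0, 0, 0.007], "grip": 255}]}}

```text
clock: 10.67
tool_pos: [0.5073, 0.079, 0.1477]
eef_rot: [0.998, -0.061, 0.002, -0.0]
contact_force: [-2.7, -0.1, 13.0]
opening: 0.223
finger_force: 50.3
```

Request:
{"op": "carry_out", "data": {"plan": [{"rot": [0, 0, 0], "xyz": [0, 0, 0.001], "grip": 255}, {"rot": [0, 0, 0], "xyz": [0, 0, 0.002], "grip": 255}, {"rot": [0, 0, 0], "xyz": [0, 0, 0.003], "grip": 255}]}}

```text
clock: 10.92
tool_pos: [0.5067, 0.0789, 0.1437]
eef_rot: [0.998, -0.061, 0.001, -0.0]
contact_force: [0.1, -0.2, -1.4]
opening: 0.221
finger_force: 50.3
```

Request:
{"op": "carry_out", "data": {"plan": [{"rot": [0, 0, 0], "xyz": [0, 0, 0.001], "grip": 255}, {"rot": [0, 0, 0], "xyz": [0, 0, 0.002], "grip": 255}, {"rot": [0, 0, 0], "xyz": [0, 0, 0.002], "grip": 255}]}}

```text
clock: 11.17
tool_pos: [0.5063, 0.0787, 0.1406]
eef_rot: [0.998, -0.061, 0.0, 0.0]
contact_force: [1.5, -1.6, -2.7]
opening: 0.222
finger_force: 50.3
```

Request:
{"op": "carry_out", "data": {"plan": [{"rot": [0, 0, 0], "xyz": [0.001, 0, -0.003], "grip": 255}, {"rot": [0, 0, 0], "xyz": [0.001, 0, -0.01], "grip": 255}, {"rot": [0, 0, 0], "xyz": [0.001, 0, -0.02], "grip": 255}, {"rot": [0, 0, 0], "xyz": [0.001, 0, -0.035], "grip": 255}, {"rot": [0, 0, 0], "xyz": [0.001, 0, -0.05], "grip": 255}, {"rot": [0, 0, 0], "xyz": [0.001, 0, -0.07], "grip": 255}, {"rot": [0, 0, 0], "xyz": [0.001, 0, -0.09], "grip": 255}, {"rot": [0, 0, 0], "xyz": [0.001, 0, -0.11], "grip": 255}]}}

```text
clock: 11.83
tool_pos: [0.5063, 0.079, 0.2527]
eef_rot: [0.998, -0.061, -0.0, -0.0]
contact_force: [-0.8, -0.9, -1.5]
opening: 0.222
finger_force: 50.3
```

```bash
python3 -c "
from h import *
go((.5900,-.2465,.25),-7)
s=r.snapshot('side');b=r.get_state()['tool_pos']
cv2.imwrite('pics/side7.png',s[:,:,::-1]);cv2.imwrite('pics/c7.png',crop(s,180,150,130,190,3)[:,:,::-1])
T=lambda p:((p[0]+.33-180)*3,(p[1]+.33-150)*3)
for z in(.0888,.05,.01):print(T(proj('side',b-[0,0,z])))
"
```

```text
t11.83 p [0.5063 0.079  0.2527] eul [-6.9800e+00  2.0000e-02 -1.7999e+02] F [-0.8 -0.9 -1.5] M [ 0.04 -0.02 -0.01] open0.222 ff50.3
xyz [0.1226 0.313  0.0026]
rot [-0.0002  0.0004  0.0003]
(np.float64(156.04052793535956), np.float64(299.2133406366803))
(np.float64(144.78829288684219), np.float64(249.44522266684268))
(np.float64(132.1925719999865), np.float64(193.7349286399885))
```

View pics/c7.png

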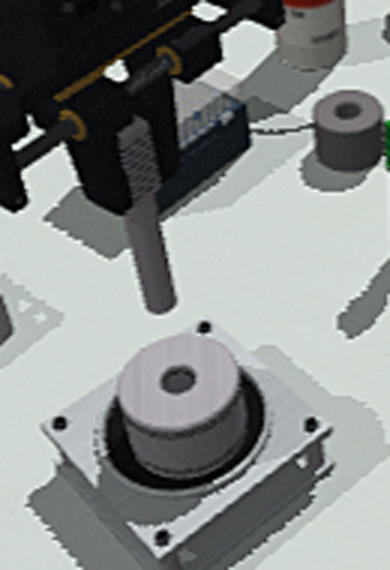

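Request:
{"op": "carry_out", "data": {"plan": [{"rot": [0, 0, 0], "xyz": [0.122, 0.313, 0], "grip": 255}, {"rot": [0, 0, 0], "xyz": [0.122, 0.313, 0], "grip": 255}, {"rot": [0, 0, 0], "xyz": [0.122, 0.313, 0], "grip": 255}, {"rot": [0, 0, 0], "xyz": [0.122, 0.313, 0], "grip": 255}, {"rot": [0, 0, 0], "xyz": [0.122, 0.313, 0], "grip": 255}, {"rot": [0, 0, 0], "xyz": [0.122, 0.313, 0], "grip": 255}, {"rot": [0, 0, 0], "xyz": [0.122, 0.313, 0], "grip": 255}, {"rot": [0, 0, 0], "xyz": [0.122, 0.313, 0], "grip": 255}]}}

```text
clock: 12.55
tool_pos: [0.5889, -0.2458, 0.2511]
eef_rot: [0.998, -0.061, -0.0, -0.0]
contact_force: [0.7, 0.6, -1.8]
opening: 0.219
finger_force: 50.3
```

Request:
{"op": "carry_out", "data": {"plan": [{"rot": [0, 0, 0], "xyz": [0, 0, 0.03], "grip": 255}, {"rot": [0, 0, 0], "xyz": [0, 0, 0.06], "grip": 255}, {"rot": [0, 0, 0], "xyz": [0, 0, 0.085], "grip": 255}, {"rot": [0, 0, 0], "xyz": [0, 0, 0.085], "grip": 255}, {"rot": [0, 0, 0], "xyz": [0, 0, 0.085], "grip": 255}, {"rot": [0, 0, 0], "xyz": [0, 0, 0.085], "grip": 255}, {"rot": [0, 0, 0], "xyz": [0, 0, 0.085], "grip": 255}, {"rot": [0, 0, 0], "xyz": [0, 0, 0.085], "grip": 255}]}}

```text
clock: 13.22
tool_pos: [0.5904, -0.2445, 0.168]
eef_rot: [0.998, -0.061, 0.002, 0.001]
contact_force: [0.3, 0.0, -2.3]
opening: 0.226
finger_force: 50.2
```

```bash
python3 -c "
from h import *
go((.5897,-.2464,.1338),-7)
s=r.snapshot('side');b=r.get_state()['tool_pos']
cv2.imwrite('pics/c8.png',crop(s,265,120,60,90,6)[:,:,::-1])
T=lambda p:((p[0]+.4-265)*6,(p[1]+.4-120)*6)
print(T(proj('side',b-[0,0,.0888])),T(proj('side',(.5895,-.2463,.045))))
"
```

```text
t13.22 p [ 0.5904 -0.2445  0.168 ] eul [ -6.99  -0.2  179.95] F [ 0.3  0.  -2.3] M [ 0.04 -0.02 -0.02] open0.226 ff50.2
xyz [-0.0006  0.002   0.0342]
rot [ 0.0009 -0.0035  0.0002]
(np.float64(174.9273811458163), np.float64(339.1716845319105)) (np.float64(182.9225409652205), np.float64(402.5033905873983))
```

View pics/c8.png

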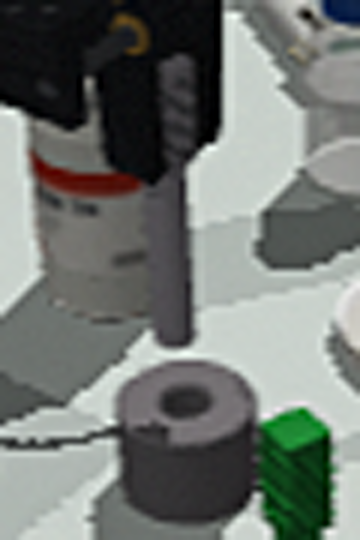

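Request:
{"op": "carry_out", "data": {"plan": [{"rot": [0, 0, 0], "xyz": [-0.001, 0.001, 0.01], "grip": 255}, {"rot": [0, 0, 0], "xyz": [-0.001, 0.001, 0.02], "grip": 255}, {"rot": [0, 0, 0], "xyz": [-0.001, 0.001, 0.028], "grip": 255}, {"rot": [0, 0, 0], "xyz": [-0.001, 0.001, 0.028], "grip": 255}, {"rot": [0, 0, 0], "xyz": [-0.001, 0.001, 0.028], "grip": 255}, {"rot": [0, 0, 0], "xyz": [-0.001, 0.001, 0.028], "grip": 255}]}}

```text
clock: 13.77
tool_pos: [0.5882, -0.245, 0.1377]
eef_rot: [0.998, -0.061, -0.0, -0.0]
contact_force: [0.4, -0.1, -1.6]
opening: 0.226
finger_force: 50.2
```

```bash
python3 -c "
from h import *
go((.5897,-.2464,.1338),-7)"
```

```text
t13.77 p [ 0.5882 -0.245   0.1377] eul [-7.0e+00  1.0e-02 -1.8e+02] F [ 0.4 -0.1 -1.6] M [ 0.04  0.03 -0.02] open0.226 ff50.2
xyz [0.0016 0.0012 0.0039]
rot [-0.      0.0002  0.0001]
```

Request:
{"op": "carry_out", "data": {"plan": [{"rot": [0, 0, 0], "xyz": [0.001, 0.001, 0.001], "grip": 255}, {"rot": [0, 0, 0], "xyz": [0.001, 0.001, 0.002], "grip": 255}, {"rot": [0, 0, 0], "xyz": [0.001, 0.001, 0.003], "grip": 255}, {"rot": [0, 0, 0], "xyz": [0.001, 0.001, 0.004], "grip": 255}, {"rot": [0, 0, 0], "xyz": [0.001, 0.001, 0.005], "grip": 255}, {"rot": [0, 0, 0], "xyz": [0.001, 0.001, 0.006], "grip": 255}, {"rot": [0, 0, 0], "xyz": [0.001, 0.001, 0.007], "grip": 255}]}}

```text
clock: 14.35
tool_pos: [0.5891, -0.2461, 0.1308]
eef_rot: [0.998, -0.061, 0.0, 0.0]
contact_force: [-0.6, -1.3, -0.8]
opening: 0.226
finger_force: 50.2
```

```bash
python3 -c "
from h import *
go((.5897,-.2464,.0988),-7)"
```

```text
t14.35 p [ 0.5891 -0.2461  0.1308] eul [-7.0e+00 -1.0e-02  1.8e+02] F [-0.6 -1.3 -0.8] M [-0.03 -0.01 -0.02] open0.226 ff50.2
xyz [0.0007 0.0002 0.032 ]
rot [ 0.0001 -0.0001  0.0001]
```

Request:
{"op": "carry_out", "data": {"plan": [{"rot": [0, 0, 0], "xyz": [0, 0, 0.002], "grip": 255}, {"rot": [0, 0, 0], "xyz": [0, 0, 0.004], "grip": 255}, {"rot": [0, 0, 0], "xyz": [0, 0, 0.006], "grip": 255}, {"rot": [0, 0, 0], "xyz": [0, 0, 0.009], "grip": 255}, {"rot": [0, 0, 0], "xyz": [0, 0, 0.012], "grip": 255}]}}

```text
clock: 14.77
tool_pos: [0.5893, -0.2467, 0.1188]
eef_rot: [0.998, -0.061, 0.0, 0.0]
contact_force: [0.3, -2.5, -1.3]
opening: 0.224
finger_force: 50.2
```

Request:
{"op": "carry_out", "data": {"plan": [{"rot": [0, 0, 0], "xyz": [0, 0, 0.003], "grip": 255}, {"rot": [0, 0, 0], "xyz": [0, 0, 0.006], "grip": 255}, {"rot": [0, 0, 0], "xyz": [0, 0, 0.009], "grip": 255}, {"rot": [0, 0, 0], "xyz": [0, 0, 0.012], "grip": 255}, {"rot": [0, 0, 0], "xyz": [0, 0, 0.015], "grip": 255}]}}

```text
clock: 15.18
tool_pos: [0.5893, -0.2467, 0.1038]
eef_rot: [0.998, -0.061, 0.0, 0.0]
contact_force: [0.8, -3.0, 0.2]
opening: 0.224
finger_force: 50.2
```

```bash
python3 -c "
from h import *
go((.5897,-.2464,.0988),-7)"
```

```text
t15.18 p [ 0.5893 -0.2467  0.1038] eul [-7.0200e+00 -5.0000e-02  1.7995e+02] F [ 0.8 -3.   0.2] M [-0.68 -0.14 -0.05] open0.224 ff50.2
xyz [ 0.0004 -0.0004  0.005 ]
rot [ 0.0008 -0.0008 -0.0003]
```

Request:
{"op": "carry_out", "data": {"plan": [{"rot": [0, 0, 0], "xyz": [0, 0.001, 0.001], "grip": 255}, {"rot": [0, 0, 0], "xyz": [0, 0.001, 0.002], "grip": 255}, {"rot": [0, 0, 0], "xyz": [0, 0.001, 0.003], "grip": 255}, {"rot": [0, 0, 0], "xyz": [0, 0.001, 0.004], "grip": 255}]}}

```text
clock: 15.52
tool_pos: [0.589, -0.2471, 0.0999]
eef_rot: [0.998, -0.061, 0.0, -0.0]
contact_force: [1.6, -1.7, -0.0]
opening: 0.219
finger_force: 50.2
```

Request:
{"op": "carry_out", "data": {"plan": [{"rot": [0, 0, 0], "xyz": [0, 0, 0.001], "grip": 255}, {"rot": [0, 0, 0], "xyz": [0, 0, 0.001], "grip": 255}, {"rot": [0, 0, 0], "xyz": [0, 0, 0.001], "grip": 255}]}}

```text
clock: 15.77
tool_pos: [0.589, -0.2471, 0.0988]
eef_rot: [0.998, -0.061, 0.0, 0.0]
contact_force: [1.3, -2.5, -3.0]
opening: 0.222
finger_force: 50.2
```

```bash
python3 -c "
from h import *
go((.5897,-.2464,.0988),-7)"
```

```text
t15.77 p [ 0.589  -0.2471  0.0988] eul [-7.0e+00 -1.0e-02 -1.8e+02] F [ 1.3 -2.5 -3. ] M [-0.44 -0.38  0.02] open0.222 ff50.2
xyz [ 0.0006 -0.0008  0.    ]
rot [-0.     -0.0001  0.0001]
```

Request:
{"op": "carry_out", "data": {"plan": [{"rot": [0, 0, 0], "xyz": [0.0005, 0, 0.0005], "grip": 255}, {"rot": [0, 0, 0], "xyz": [0.0005, 0, 0.001], "grip": 255}, {"rot": [0, 0, 0], "xyz": [0.0005, 0, 0.001], "grip": 255}]}}

```text
clock: 16.02
tool_pos: [0.5893, -0.2472, 0.0987]
eef_rot: [0.998, -0.061, -0.0, -0.0]
contact_force: [-0.9, -0.6, 5.8]
opening: 0.219
finger_force: 50.2
```

Request:
{"op": "carry_out", "data": {"plan": [{"rot": [0, 0, 0], "xyz": [0, 0, -0.0005], "grip": 255}, {"rot": [0, 0, 0], "xyz": [0, 0, -0.0005], "grip": 255}, {"rot": [0, 0, 0], "xyz": [0, 0, -0.0005], "grip": 180}, {"rot": [0, 0, 0], "xyz": [0, 0, -0.0005], "grip": 140}, {"rot": [0, 0, 0], "xyz": [0, 0, -0.0005], "grip": 80}, {"rot": [0, 0, 0], "xyz": [0, 0, -0.0005], "grip": 80}, {"rot": [0, 0, 0], "xyz": [0, 0, -0.0005], "grip": 80}, {"rot": [0, 0, 0], "xyz": [0, 0, -0.0005], "grip": 80}], "squeeze": 8}}

```text
clock: 16.68
tool_pos: [0.5893, -0.247, 0.0983]
eef_rot: [0.998, -0.061, -0.0, -0.0]
contact_force: [0.8, -0.3, 0.6]
opening: 0.645
finger_force: 0.0
```

Request:
{"op": "carry_out", "data": {"plan": [{"rot": [0, 0, 0], "xyz": [0, 0, 0], "grip": 80}, {"rot": [0, 0, 0], "xyz": [0, 0, -0.015], "grip": 80}, {"rot": [0, 0, 0], "xyz": [0, 0, -0.03], "grip": 80}, {"rot": [0, 0, 0], "xyz": [0, 0, -0.05], "grip": 80}, {"rot": [0, 0, 0], "xyz": [0, 0, -0.08], "grip": 80}, {"rot": [0, 0, 0], "xyz": [0, 0, -0.11], "grip": 80}, {"rot": [0, 0, 0], "xyz": [0, 0, -0.15], "grip": 80}, {"rot": [0, 0, 0], "xyz": [0, 0, -0.15], "grip": 80}]}}

```text
clock: 17.35
tool_pos: [0.5936, -0.249, 0.2563]
eef_rot: [0.998, -0.061, 0.007, 0.002]
contact_force: [1.0, -1.4, 0.5]
opening: 0.684
finger_force: 0.0
```

```bash
python3 -c "
from h import *
st()
s=r.snapshot('side')
cv2.imwrite('pics/c9.png',s[100:400,:500,::-1].copy())"
```

```text
t17.35 p [ 0.5936 -0.249   0.2563] eul [ -7.03  -0.8  179.81] F [ 1.  -1.4  0.5] M [-0.05 -0.12 -0.  ] open0.684 ff0.0
```

View pics/c9.png

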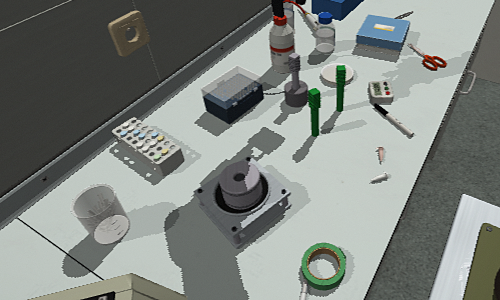

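The picture shows the drift upright in its holder, top at about (294,156) as at the start, and the die still on the stand. The push force vanished at about 43–46 mm depth, so the anvil has dropped.

```bash
python3 -c "
from plant import r
print(r.finish_job())"
```

```text
the job is handed in; nothing more can be done
None
```

The job is handed in at about 17 s: the anvil was pushed out of the bore at about 14–16 N, and the drift is back upright in its holder, resting on the floor of the hole. I did not see the anvil on the catch plate; I judged that it dropped because the push force vanished at about 43–46 mm below the lip.

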